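# Catch the chisel case lid and ease it shut

### The arm

A 6-joint arm with a two-finger parallel gripper is mounted at the origin on the work surface. World frame = base frame: x ahead of the robot, y to its left, z up, the work surface at z = 0. Lengths are in m, angles in rad, forces in N, time in s.
With the tool pointing down it reaches from about 0.35 to 0.975 m from the base axis. Payload 7.1 kg.
Tool frame: the origin (TCP) lies midway between the tips of the shut fingers; the grasp point (between the pads) lies 19 mm behind it; z points along the fingers, x is the direction in which the jaws open and shut, and the axes are right-handed (so a half turn about z gives the same grasp; the last joint's range is limited). The gripper opens to 88 mm and grips with 3 to 60 N. Pads are 20 mm wide; open, the fingers measure 115 mm over their backs; the gripper's body (75 mm by 178 mm) begins 61 mm behind the grasp point.
Start: joints at [-1.332, 0.423, 1.63, -0, 1.089, -0.019], TCP at [0.159, -0.604, 0.198] pointing down, gripper open.
Joint ranges: [-3, 3], [-0.9, 2.11], [0.09, 2.58], [-1.31, 4.45], [0.11, 2.69], [-2.54, 2.54]. Speed limits (rad/s): [2.39, 2.39, 3.01, 3.14, 3.14, 3.14].

### API

Orientations are given as a unit quaternion [w, x, y, z].
In Python, from station import move_pose, movel, movej, command_gripper, wait, inverse_kinematics, read_camera, camera_info, MotionError, job_done, get_time, get_joint_pos, get_qvel, get_effort, get_tcp_pos, get_ee_rot, get_ft_force, get_ft_torque, get_grip_width gives the robot as it stands. Calls block until the motion is done:
- move_pose(position, orientation): joint-space move of the TCP to a pose.
- movel(position, frame=None, v=0.15, until_force=None): straight line of the TCP; frame=None keeps the orientation; v is the mean speed in m/s. With until_force (N) it stops when the force on the tool has changed by that much, and returns True; else False.
- movej(angles): joint-space move.
- command_gripper(opening): opening from 0.0 (shut) to 1.0 (fully open); the grip force is fixed at half the most; returns when the fingers have stopped.
- wait(seconds).
- inverse_kinematics(position, orientation): joint angles nearest the present ones, or None.
- read_camera(name): name is "scene" or "top"; returns the picture (384x512x3 uint8, red, green, blue); there is no depth.
- camera_info(name): a dict with "intrinsics" (3x3 intrinsics, pixels), "T" (4x4, takes a point from camera to world coordinates). Camera axes: x right, y up, looking along -z (the intrinsics and any distortion apply to the point x, -y, -z); pixel columns grow to the right and rows downward; lengths in m; the calibration is good to about 2 mm. A picture is of the moment at which its call begins. camera_info takes no time and is no camera call.
A pose or a line that the arm cannot do raises MotionError and nothing moves.
- job_done(): hands the job in, once; it reports no verdict.
Readings, each from a call of its own:
- get_time(): time.
- get_joint_pos(): joint angles.
- get_qvel(): joint speeds.
- get_effort(): joint torques, N m.
- get_tcp_pos(): TCP position.
- get_ee_rot(): TCP orientation.
- get_ft_force(): force on the tool from outside, world axes, zero at the start.
- get_ft_torque(): the same for the moment, N m.
- get_grip_width(): opening from 0.0 (shut) to 1.0 (fully open).
Only numpy, scipy, OpenCV 4.12 (cv2) and the standard library are available. Lean on these libraries where they do the work, as an engineer would, in place of code of your own. Each camera call takes 0.05 s, during which the arm holds its last target.

### The job

The wooden chisel case on the bench stands open, its lid leaning back just past upright. With the fingertips tip the lid forward until it falls by itself, catch it on the outside of a finger while it is still well open, and lower it on the finger until it is fully shut, without letting it drop or slam. Do not pinch the lid, press hard on it, shift the case or disturb the glue bottle, the wood block and the loose chisel beside it, and move the hand clear afterwards.

Things in the scene. Friction and masses are not known exactly. Their poses are not given: they have to be found in the camera images.
- case: brown hardwood chisel case, loose on the bench, 2.6 kg, 150 mm deep (its x), 280 mm wide (its y), 75 mm high without the lid; four chisels inside, below the rim. Origin at the centre of its underside; +x points to the hinged back, -x to the front, which roughly faces the robot; z up. The front wall's outer face is at x = -75 mm.
- hinge (a point): middle of the lid's hinge axis, on the case's back top edge (case x +75 mm, z 75 mm); axes as the case's, the hinge runs along y. The lid is a flat board, 150 mm from hinge to front edge, 280 mm wide, 12 mm thick, with a lifting tab in the middle of its front edge, 90 mm wide, sticking out 24 mm (174 mm from the hinge), 0.43 kg (give or take 20 %): about 2 N carry it at the tab when level.
- lid (a joint): lid angle in rad: 0 shut, 1.571 upright, 1.75 leaning back on its stop. Tired damped hinges: their friction holds the lid only within about 0.1 to 0.16 rad of upright; tipped below about 1.4 it falls shut alone, slowly at first, in about 3 s, and would strike at about 0.8 rad/s (damping about 0.36 N m s/rad).
- tab (a point): middle of the tab's inner end edge, on the lid's underside, 174 mm from the hinge; turns with the lid: x from here to the hinge, z out of the outer face (the 12 mm thickness lies that way). Shut: 75 mm high, the tab overhanging the front wall by 24 mm, the rest of the lid flush with it. Open: the lid's top end, robot side.
- lid_inside: the lid's inner board, 6 mm light plywood as large as the lid: its underside when shut, the face towards the robot when open. Origin on the hinge axis, axes as the tab's
- lid_outside: the lid's outer board, 6 mm brown hardwood glued on the inner one: its top when shut, its back when open. Origin on the hinge axis
- glue: white plastic glue bottle, 66 mm across, 170 mm tall, standing to the left of the case; origin under its foot
- offcut: planed softwood block 150 x 90 x 34 mm lying to the right of the case; origin at the centre of its underside
- loose_chisel: bench chisel with a black handle, 255 mm long and 28 mm high, lying in front of the case, about parallel to it; origin under its middle, handle towards its -y

How it is judged:
By the outcome, as a careful person would: the job done as asked, in the order asked, and still so for the second after the job is handed in, with the robot touching nothing.
It also fails if it takes over 54 s, if anything falls off the work surface, if the arm or the gripper's body presses on something with over 40 N, if the wrist force passes 120 N, or if a joint passes its speed limit or range.

## Working session

There is one attempt and no reset: what is moved stays moved. The work goes in short steps, each a Python script; the robot and the scene stay as the last script left them, time stands still between calls to the robot, and variables do not carry over. Pictures are saved under pics/ and viewed, and the job is handed in when it is done.

```bash
ls; mkdir -p pics; python3 - <<'E'
from station import *
import cv2
for n in("scene","top"):
    im=read_camera(n); cv2.imwrite(f"pics/{n}0.png",im[:,:,::-1]); i=camera_info(n); print(n,i)
print(get_time(),get_ee_rot(),get_grip_width(),get_ft_force())
E
```

```text
pics
scene {'intrinsics': array([[402.83764042,   0.        , 261.39697364],
       [  0.        , 402.83764042, 194.62852491],
       [  0.        ,   0.        ,   1.        ]]), 'T': array([[ 0.71328571, -0.52340075,  0.46612783,  0.97726134],
       [ 0.7007766 ,  0.52154417, -0.48672769, -0.380993  ],
       [ 0.01164739,  0.67382737,  0.738797  ,  0.70273789],
       [ 0.        ,  0.        ,  0.        ,  1.        ]])}
top {'intrinsics': array([[351.54995805,   0.        , 251.61753808],
       [  0.        , 351.54995805, 190.61732704],
       [  0.        ,   0.        ,   1.        ]]), 'T': array([[ 0.02352488,  0.98923421, -0.1444377 ,  0.41332853],
       [-0.99954364,  0.02053531, -0.02215426,  0.03536656],
       [-0.01894968,  0.14489296,  0.98926586,  0.98985262],
       [ 0.        ,  0.        ,  0.        ,  1.        ]])}
0.1 [-4.25276275e-04  7.92137763e-01 -6.10341946e-01 -5.39836047e-04] 1.0019720135071777 [-0.10263511  0.56475117  0.51667117]
```

View pics/scene0.png

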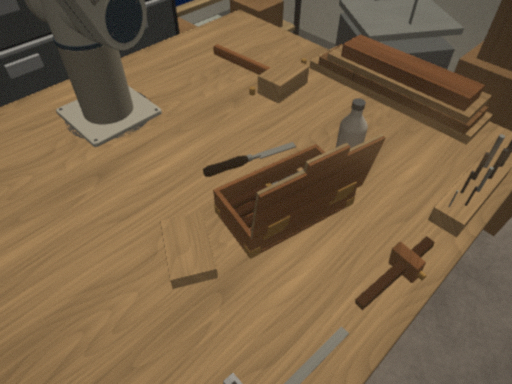

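View pics/top0.png

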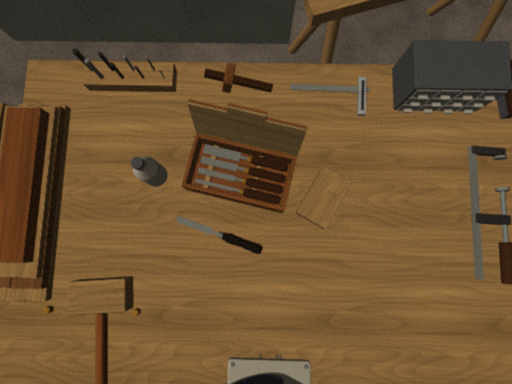

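Top view: the case is centred near (240,173) with the lid's top edge at about (190–305, 103–152). The glue is at (145,168), the offcut at (324,197) and the chisel at (220,235). I'll zoom in for the corners.

```bash
python3 - <<'E'
import cv2
a=cv2.imread("pics/top0.png")[90:260,120:360]; cv2.imwrite("pics/topz.png",cv2.resize(a,None,fx=3.3,fy=3.3,interpolation=cv2.INTER_CUBIC))
a=cv2.imread("pics/scene0.png")[90:290,150:390]; cv2.imwrite("pics/scenez.png",cv2.resize(a,None,fx=3,fy=3,interpolation=cv2.INTER_CUBIC))
E
```

```text
(no output)
```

View pics/topz.png

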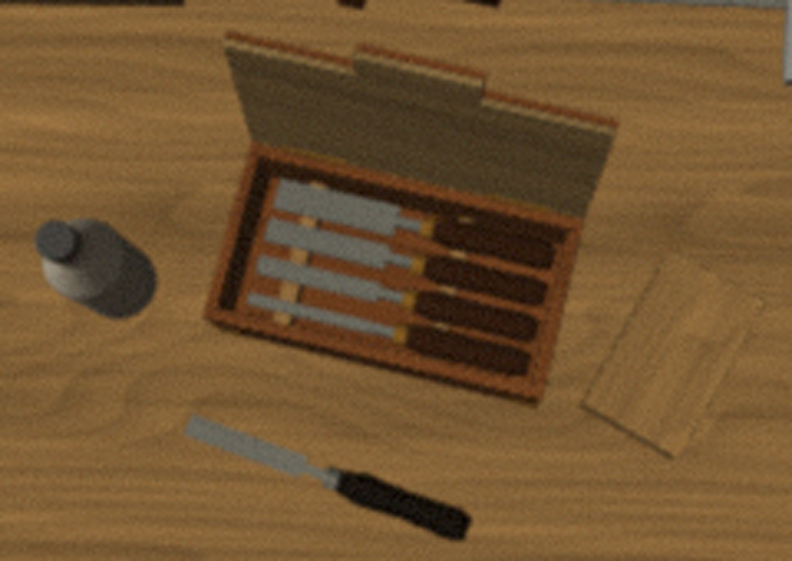

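View pics/scenez.png

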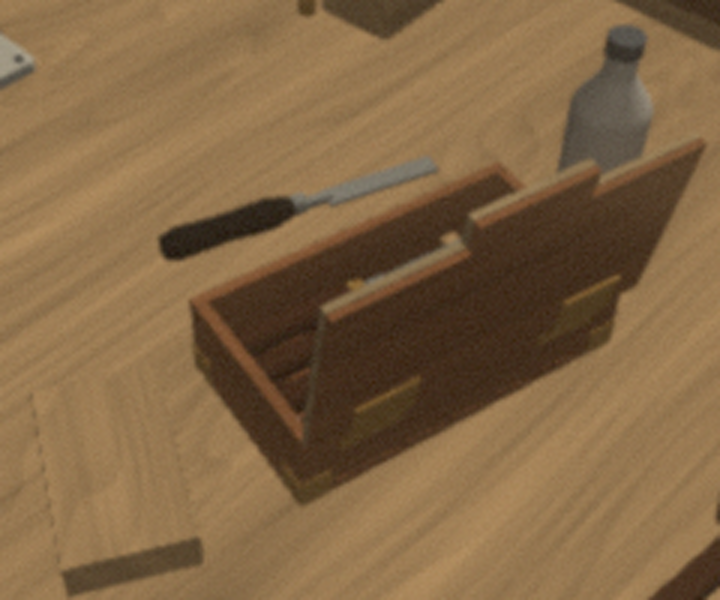

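```bash
cat > cam.py <<'E'
import numpy as np
from station import camera_info
def ray(n,u,v):
    i=camera_info(n);K=i["intrinsics"];T=i["T"]
    d=np.linalg.inv(K)@[u,v,1]; d=T[:3,:3]@[d[0],-d[1],-d[2]]
    return T[:3,3],d/np.linalg.norm(d)
def onz(n,u,v,z):
    o,d=ray(n,u,v); return o+d*(z-o[2])/d[2]
def tri(a,b):
    (o1,d1),(o2,d2)=a,b
    A=np.c_[d1,-d2]; s=np.linalg.lstsq(A,o2-o1,rcond=None)[0]
    p,q=o1+s[0]*d1,o2+s[1]*d2
    return (p+q)/2,np.linalg.norm(p-q)
def tz(u,v): return "top",120+(u+.5)/3.3-.5,90+(v+.5)/3.3-.5
def sz(u,v): return "scene",150+(u+.5)/3-.5,90+(v+.5)/3-.5
E
python3 - <<'E'
from cam import *
np.set_printoptions(precision=4,suppress=True)
c={k:onz(*tz(*p),.075) for k,p in dict(BL=(254,148),BR=(581,215),FL=(208,313),FR=(540,394)).items()}
for k,v in c.items(): print(k,v)
print("w",np.linalg.norm(c['BL']-c['BR']),np.linalg.norm(c['FL']-c['FR']),"d",np.linalg.norm(c['BL']-c['FL']),np.linalg.norm(c['BR']-c['FR']))
for k,p in dict(FR=(195,300),FL=(498,165),).items(): print('scene',k,onz(*sz(*p),.075))
for k,p in dict(BRbot=(302,502),BLbot=(608,345)).items(): print('scene',k,onz(*sz(*p),0))
ctr=sum(c.values())/4; print("ctr",ctr)
yx=(c['FL']-c['FR'])/2+(c['BL']-c['BR'])/2; print("yaw",np.arctan2(-yx[0],yx[1]))
yx=(c['FL']-c['FR']); print("yawF",np.arctan2(-yx[0],yx[1]))
# lid top: triangulate outer back edge corners & tab
for k,a,b in [("lidL out",(227,33),(703,145)),("lidR out",(616,121),(328,320)),("tabL out",(359,45),(597,180)),("tabR out",(487,75),(474,234)),("tabL in",(357,52),(590,163)),("tabR in",(484,82),(470,213)),("lidR in",(612,130),(322,309))]:
    print(k,*tri(ray(*tz(*a)),ray(*sz(*b))))
for k,p in dict(F0=(190,418),F1=(465,530)).items(): print('chis',onz(*tz(*p),.014))
print('glue',onz(*tz(60,240),.17)); 
for p in [(666,257),(760,303),(673,457),(583,405)]: print('off',onz(*tz(*p),.034))
E
```

```text
BL [0.697 0.208 0.075]
BR [ 0.6457 -0.0593  0.075 ]
FL [0.5595 0.2387 0.075 ]
FR [ 0.5001 -0.0278  0.075 ]
w 0.2722563260245084 0.2730803754330355 d 0.1409166327353228 0.14901801916817994
scene FR [ 0.5009 -0.0277  0.075 ]
scene FL [0.5596 0.2392 0.075 ]
scene BRbot [ 0.6401 -0.0588  0.    ]
scene BLbot [ 0.7047  0.2088 -0.    ]
ctr [0.6006 0.0899 0.075 ]
yaw -0.2043619622079942
yawF -0.2192148209416064
lidL out [0.7344 0.203  0.2198] 0.0015707304957155363
lidR out [ 0.6743 -0.0686  0.2218] 0.0022167938735805277
tabL out [0.7187 0.108  0.2398] 0.0021280124208891086
tabR out [0.6984 0.021  0.2415] 0.0017005622017607011
tabL in [0.711  0.1088 0.2474] 0.0012183372728050716
tabR in [0.6909 0.0237 0.2502] 0.00021188957105030832
lidR in [ 0.6673 -0.0658  0.223 ] 0.002618323167844725
chis [0.4791 0.2629 0.014 ]
chis [0.3914 0.0289 0.014 ]
glue [0.5959 0.3285 0.17  ]
off [ 0.6214 -0.1348  0.034 ]
off [ 0.5839 -0.2125  0.034 ]
off [ 0.4547 -0.1396  0.034 ]
off [ 0.4957 -0.0661  0.034 ]
```

```bash
cat > plan.py <<'E'
import numpy as np
from scipy.spatial.transform import Rotation as R
from station import *
H=np.array([.674,.0735,.075]); yaw=-.224
X=np.array([np.cos(yaw),np.sin(yaw),0]); Z=np.array([0,0,1.]); S=1
def W(x,z,y=0): return H+X*x+Z*z+y*np.array([-X[1],X[0],0])
def quat(b,s=None):
    s=S if s is None else s
    f=np.cos(b)*X-np.sin(b)*Z; n=s*(np.sin(b)*X+np.cos(b)*Z)
    q=R.from_matrix(np.c_[n,np.cross(f,n),f]).as_quat()
    return np.r_[q[3],q[:3]]
def bb(a): return .85+.25*a
OV=.018; TH=.0135
def cpose(a,dx=0,dz=0):
    b=bb(a); f=np.array([np.cos(b),-np.sin(b)]); n=np.array([np.sin(b),np.cos(b)])
    p=np.array([-.174*np.cos(a),.174*np.sin(a)])+OV*f-TH*n
    return W(p[0]+dx,p[1]+dz),quat(b)
E
python3 - <<'E'
from plan import *
np.set_printoptions(precision=2,suppress=True)
for s in (1,-1):
    print(s,inverse_kinematics(W(.075,.25),quat(np.pi/2,s)),inverse_kinematics(W(-.013,.158),quat(np.pi/2,s)))
    for a in(1.05,.5,0): p,_=cpose(a); print(p,inverse_kinematics(p,quat(bb(a),s)))
    p,_=cpose(0,-.06,-.01); print(inverse_kinematics(p,quat(bb(0),s)))
E
```

```text
1 [ 0.06  0.52  1.19 -0.    1.44  0.28] [ 0.1   0.45  1.5  -0.    1.19  0.32]
[0.59 0.09 0.2 ] [ 0.25  0.22  2.01 -0.41  0.54  0.79]
[0.52 0.11 0.14] [ 0.38  0.28  2.25 -1.27  0.34  1.77]
[0.51 0.11 0.05] None
None
-1 None None
[0.59 0.09 0.2 ] [ 0.25  0.22  2.01 -0.41  0.54 -2.35]
[0.52 0.11 0.14] [ 0.38  0.28  2.25 -1.27  0.34 -1.37]
[0.51 0.11 0.05] [ 0.47  0.55  2.36  4.07  0.56 -0.29]
[ 0.6   0.58  2.44  4.09  0.64 -0.15]
```

```bash
python3 - <<'E'
from plan import *
import plan
np.set_printoptions(precision=2,suppress=True)
X0=X.copy()
for az in (0,.2,.43):
  for b in (.7,.85,.95,1.05,1.15):
    for a in (1.05,.5,0):
      f=np.array([np.cos(b),-np.sin(b)]); n=np.array([np.sin(b),np.cos(b)])
      p=np.array([-.174*np.cos(a),.174*np.sin(a)])
      c=W(*p)
      c2,s2=np.cos(az),np.sin(az); Xa=np.array([c2*X0[0]-s2*X0[1],s2*X0[0]+c2*X0[1],0])
      F=f[0]*Xa+f[1]*Z; N=n[0]*Xa+n[1]*Z
      t=c+OV*F-TH*N
      out=[]
      for s in(1,-1):
        q=R.from_matrix(np.c_[s*N,np.cross(F,s*N),F]).as_quat(); out.append(inverse_kinematics(t,np.r_[q[3],q[:3]]))
      print(az,b,a,*out)
E
```

```text
0 0.7 1.05 [0.37 0.27 2.24 4.43 0.47 2.3 ] [ 0.37  0.27  2.24  4.43  0.47 -0.84]
0 0.7 0.5 None [ 0.49  0.4   2.37  4.17  0.62 -0.42]
0 0.7 0 None [ 0.53  0.66  2.4   3.96  0.81 -0.08]
0 0.85 1.05 [ 0.33  0.23  2.16 -1.28  0.37  1.69] [ 0.33  0.23  2.16 -1.28  0.37 -1.45]
0 0.85 0.5 None None
0 0.85 0 None [ 0.47  0.55  2.36  4.07  0.56 -0.29]
0 0.95 1.05 [ 0.3   0.22  2.11 -0.86  0.39  1.26] [ 0.3   0.22  2.11 -0.86  0.39 -1.88]
0 0.95 0.5 None None
0 0.95 0 None [ 0.43  0.49  2.32  4.25  0.4  -0.52]
0 1.05 1.05 [ 0.27  0.22  2.05 -0.55  0.47  0.93] [ 0.27  0.22  2.05 -0.55  0.47 -2.21]
0 1.05 0.5 [ 0.35  0.27  2.21 -0.92  0.35  1.4 ] [ 0.35  0.27  2.21 -0.92  0.35 -1.74]
0 1.05 0 None None
0 1.15 1.05 [ 0.24  0.23  1.99 -0.34  0.58  0.72] [ 0.24  0.23  1.99 -0.34  0.58 -2.42]
0 1.15 0.5 [ 0.32  0.27  2.15 -0.55  0.41  1.01] [ 0.32  0.27  2.15 -0.55  0.41 -2.13]
0 1.15 0 [ 0.34  0.43  2.22 -1.07  0.25  1.59] [ 0.34  0.43  2.22 -1.07  0.25 -1.55]
0.2 0.7 1.05 None [ 0.25  0.24  2.28  3.88  0.31 -0.54]
0.2 0.7 0.5 None [ 0.35  0.38  2.42  3.69  0.57 -0.23]
0.2 0.7 0 None [ 0.39  0.67 
[... 764 characters left out ...]
05 None [0.09 0.23 2.29 2.79 0.27 0.26]
0.43 0.7 0.5 None [0.16 0.38 2.45 3.07 0.55 0.03]
0.43 0.7 0 None [ 0.19  0.68  2.48  3.12  0.89 -0.  ]
0.43 0.85 1.05 None None
0.43 0.85 0.5 None [0.16 0.29 2.37 3.02 0.24 0.09]
0.43 0.85 0 None [0.19 0.54 2.43 3.12 0.55 0.01]
0.43 0.95 1.05 [ 0.1   0.19  2.15  0.31  0.2  -0.39] None
0.43 0.95 0.5 None None
0.43 0.95 0 None [0.19 0.48 2.38 3.11 0.34 0.01]
0.43 1.05 1.05 [ 0.11  0.19  2.08  0.14  0.35 -0.22] None
0.43 1.05 0.5 [ 0.17  0.24  2.25  0.15  0.13 -0.18] None
0.43 1.05 0 None [0.19 0.44 2.32 3.09 0.14 0.04]
0.43 1.15 1.05 [ 0.11  0.21  2.01  0.08  0.5  -0.15] None
0.43 1.15 0.5 [ 0.17  0.24  2.18  0.05  0.29 -0.08] None
0.43 1.15 0 None None
```

```bash
sed -i 's/^def bb(a).*/def bb(a): return 1.15/; s/^OV=.*/TH=.0135/; s/OV\*f/(.016+.012*a)*f/' plan.py; python3 - <<'E'
from plan import *
np.set_printoptions(precision=2,suppress=True)
for a in(1.05,.8,.5,.25,0): print(a,inverse_kinematics(*cpose(a)))
for d in [(-.01,-.004),(-.02,-.008),(-.03,-.012),(-.04,-.01),(-.06,0),(-.05,.05)]: print(d,inverse_kinematics(*cpose(0,*d)))
p,q=cpose(0,-.02,-.008)
for y in(-.08,.08): print(y,inverse_kinematics(p+W(0,0,y)-H,q),inverse_kinematics(p+W(0,.1,y)-H,q))
for b in (1.25,1.4,1.57): print(b,inverse_kinematics(cpose(0,-.03,-.008)[0],quat(b)),inverse_kinematics(cpose(0,-.07,-.0)[0],quat(b)))
print(inverse_kinematics(W(-.06,.215),quat(1.35)))
E
```

```text
1.05 [ 0.24  0.25  1.99 -0.35  0.56  0.73]
0.8 [ 0.28  0.24  2.07 -0.42  0.5   0.84]
0.5 [ 0.31  0.27  2.15 -0.56  0.41  1.02]
0.25 [ 0.34  0.34  2.2  -0.75  0.32  1.24]
0 [ 0.34  0.43  2.23 -1.06  0.25  1.57]
(-0.01, -0.004) [ 0.36  0.43  2.24 -1.13  0.25  1.66]
(-0.02, -0.008) [ 0.37  0.44  2.26 -1.21  0.25  1.75]
(-0.03, -0.012) [ 0.39  0.44  2.28 -1.28  0.25  1.84]
(-0.04, -0.01) [ 0.4   0.43  2.29 -1.29  0.25  1.87]
(-0.06, 0) [ 0.44  0.39  2.32 -1.24  0.27  1.85]
(-0.05, 0.05) [ 0.42  0.26  2.29 -0.8   0.35  1.38]
-0.08 None [ 0.18  0.14  2.29 -0.47  0.36  0.82]
0.08 [ 0.53  0.48  2.15 -0.98  0.34  1.66] [ 0.53  0.27  2.11 -0.59  0.52  1.23]
1.25 [ 0.34  0.42  2.22 -0.65  0.28  1.18] [ 0.4   0.37  2.29 -0.71  0.29  1.29]
1.4 [ 0.28  0.43  2.13 -0.2   0.44  0.68] [ 0.33  0.38  2.2  -0.22  0.43  0.75]
1.57 [ 0.23  0.47  2.03 -0.    0.65  0.45] [ 0.26  0.42  2.1  -0.    0.62  0.49]
[ 0.17  0.23  1.7  -0.1   1.    0.43]
```

```bash
cat > snap.py <<'E'
import cv2
from station import read_camera
def snap(t):
    s=read_camera("scene")[60:300,130:420]; p=read_camera("top")[80:280,130:370]
    s=cv2.resize(s,None,fx=1.4,fy=1.4); p=cv2.resize(p,(390,336))
    import numpy as np
    cv2.imwrite(f"pics/{t}.png",np.hstack([s[:,:,::-1],p[:,:,::-1]]))
E
python3 - <<'E'
from plan import *
from snap import snap
command_gripper(0.0)
print(get_time(),get_grip_width())
p=get_tcp_pos(); movel([p[0],p[1],.40],v=.3); print(get_time())
move_pose(W(.08,.30),quat(np.pi/2)); print(get_time(),get_joint_pos())
movel(W(.08,.158),v=.12); print(get_time(),get_tcp_pos(),get_ft_force())
snap("a1")
E
```

```text
1.4417 0.008245370420912952
2.2667
5.375 [ 5.68778384e-02  5.04752973e-01  1.10447965e+00 -1.31612126e-04
  1.53219261e+00  2.82163289e-01]
6.7083 [0.75258583 0.05577792 0.23411499] [ 0.05818448 -0.15772033 -0.11015632]
```

View pics/a1.png

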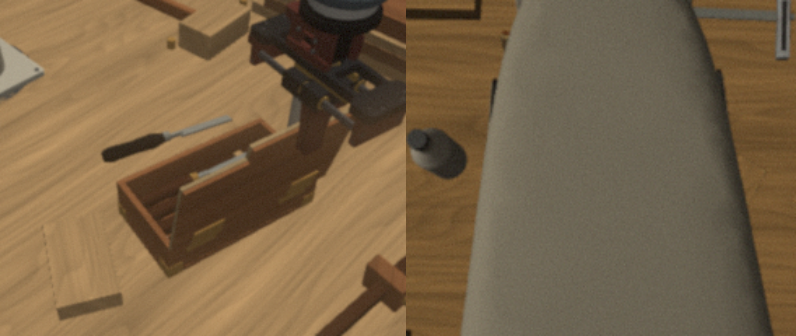

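```bash
python3 - <<'E'
from cam import *
from plan import *
i=camera_info("scene")
def pr(p):
    q=np.linalg.inv(i["T"])@np.r_[p,1]; u=i["intrinsics"]@[q[0],-q[1],-q[2]]; u=u[:2]/u[2]; return (u-[130,60])*1.4
print(pr(W(.08,.158)),pr(W(.08-.0135,.158)),pr(W(.031,.171)),pr(W(.031,.171,.045)),pr(W(.031,.171,-.045)),pr(W(.08,.258)))
E
python3 - <<'E'
import cv2
import sys; sys.path.insert(0,'.')
E
python3 -c "
import cv2
a=cv2.imread('pics/a1.png')[60:220,150:406]; cv2.imwrite('pics/a1z.png',cv2.resize(a,None,fx=3,fy=3,interpolation=2))"
```

```text
[302.67151467 163.74455089] [295.21614923 156.93170032] [277.81787828 131.80623681] [306.12543    118.92327809] [248.09075289 145.33525314] [318.63079697  96.31996083]
```

View pics/a1z.png

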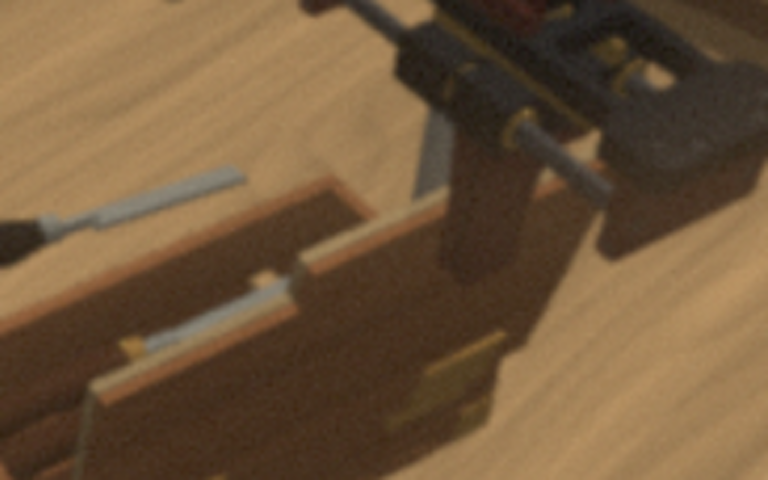

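```bash
python3 -c "
import cv2,numpy as np
a=cv2.imread('pics/a1.png')[60:220,230:406]; a=cv2.resize(a,None,fx=4,fy=4,interpolation=2).astype(float)
a=np.clip((a/255)**.5*300-20,0,255).astype('uint8'); cv2.imwrite('pics/a1y.png',a)"
```

```text
(no output)
```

View pics/a1y.png

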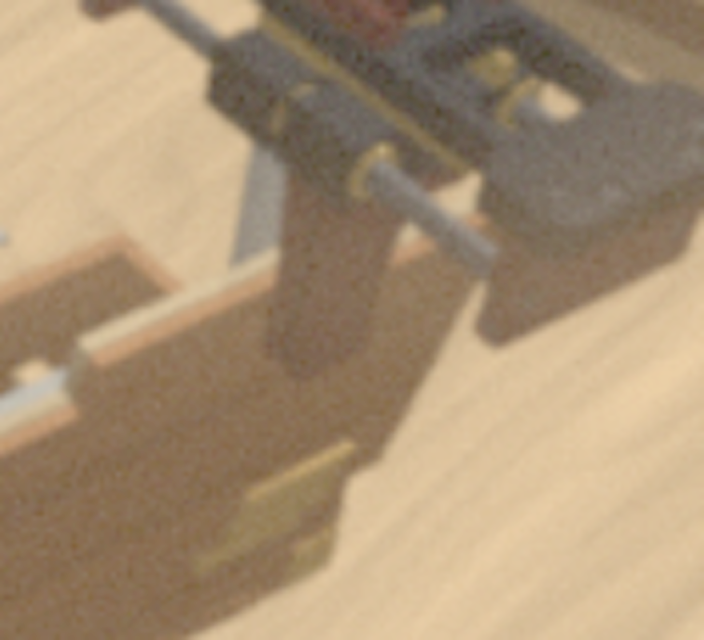

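```bash
python3 - <<'E'
from plan import *
from cam import *
import cv2
movel(W(.13,.22),v=.2); print(get_time())
p=get_tcp_pos(); im=read_camera("scene")
i=camera_info("scene")
def pr(p):
    q=np.linalg.inv(i["T"])@np.r_[p,1]; u=i["intrinsics"]@[q[0],-q[1],-q[2]]; return u[:2]/u[2]
u0=int(pr(p)[0])-60; v0=int(pr(p)[1])-80
a=cv2.resize(im[v0:v0+110,u0:u0+120,::-1],None,fx=5,fy=5,interpolation=2).astype(float)
a=np.clip((a/255)**.6*290,0,255).astype('uint8')
for k,c in ((0,(0,0,255)),(.0135,(0,255,0)),(-.0135,(255,0,0))):
    u=((pr(p+X*k)-[u0,v0]+.5)*5).astype(int); print(k,u); cv2.circle(a,tuple(int(t) for t in u),3,c,-1)
    u=((pr(p+X*k+Z*.019)-[u0,v0]+.5)*5).astype(int); cv2.circle(a,tuple(int(t) for t in u),3,c,1)
cv2.imwrite("pics/tip.png",a)
E
```

```text
7.3583
0 [303 406]
0.0135 [336 433]
-0.0135 [272 379]
```

View pics/tip.png

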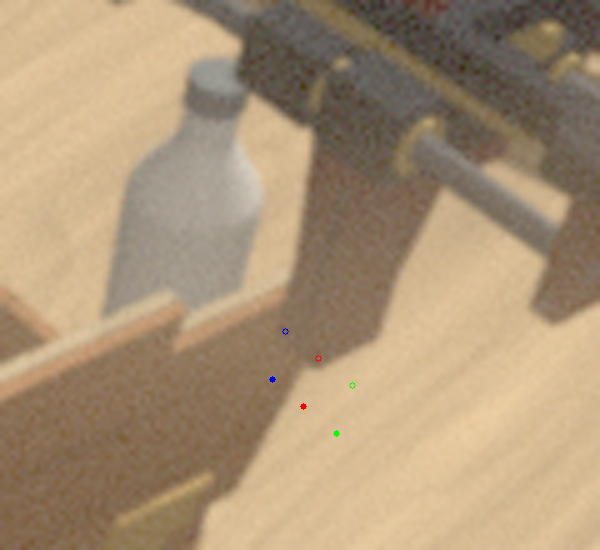

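```bash
python3 - <<'E'
from plan import *
from cam import *
import cv2
movel(W(.13,.30),v=.25)
print(get_time())
p=get_tcp_pos(); im=read_camera("scene")
i=camera_info("scene")
def pr(p):
    q=np.linalg.inv(i["T"])@np.r_[p,1]; u=i["intrinsics"]@[q[0],-q[1],-q[2]]; return u[:2]/u[2]
u0=int(pr(p)[0])-50; v0=int(pr(p)[1])-70
a=cv2.resize(im[v0:v0+100,u0:u0+110,::-1],None,fx=6,fy=6,interpolation=2).astype(float)
a=np.clip((a/255)**.6*290,0,255).astype('uint8')
Y=np.array([-X[1],X[0],0])
for z in (0,.019,.05):
  for y in (-.01,.01):
    for k,c in ((0,(0,0,255)),(.0135,(0,255,0)),(-.0135,(255,0,0))):
      u=((pr(p+X*k+Y*y+Z*z)-[u0,v0]+.5)*6).astype(int); cv2.circle(a,tuple(int(t) for t in u),3,c,-1 if z==0 else 1)
cv2.imwrite("pics/tip2.png",a); print(p,get_ee_rot(),quat(np.pi/2),get_grip_width())
E
```

```text
7.875
[0.80025032 0.04486841 0.37512672] [ 1.87608655e-04  9.93747295e-01 -1.11646251e-01 -1.18069013e-03] [ 3.42184661e-18  9.93734554e-01 -1.11765992e-01  3.04243460e-17] 0.004509990441192214
```

View pics/tip2.png

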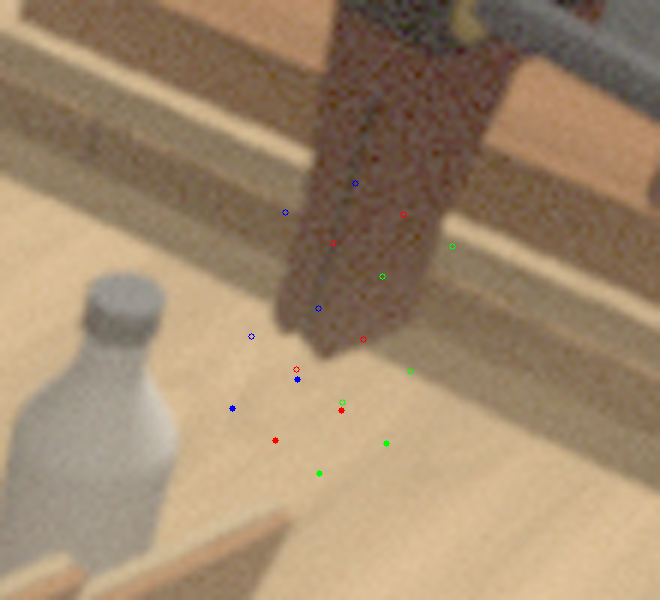

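```bash
python3 - <<'E'
from plan import *
from cam import *
import cv2
move_pose([.55,-.40,.20],get_ee_rot()); print(get_time())
p=get_tcp_pos(); print(p)
f0=get_ft_force()
hit=movel([.55,-.40,-.02],v=.08,until_force=4); print(hit,get_time(),get_tcp_pos(),get_ft_force()-f0)
q=get_tcp_pos()
movel([q[0],q[1],.12],v=.25)
p=get_tcp_pos();print(get_time(),p)
for n in("scene","top"):
    im=read_camera(n); i=camera_info(n)
    def pr(p):
        q=np.linalg.inv(i["T"])@np.r_[p,1]; u=i["intrinsics"]@[q[0],-q[1],-q[2]]; return u[:2]/u[2]
    u0=int(pr(p)[0])-50; v0=max(0,int(pr(p)[1])-60)
    a=cv2.resize(im[v0:v0+100,u0:u0+110,::-1],None,fx=6,fy=6,interpolation=2).astype(float)
    a=np.clip((a/255)**.6*290,0,255).astype('uint8')
    print(n,pr(p),u0,v0)
    u=((pr(p)-[u0,v0]+.5)*6).astype(int); cv2.circle(a,tuple(int(t) for t in u),3,(0,0,255),-1)
    cv2.imwrite(f"pics/t3{n}.png",a)
E
```

```text
9.875
[ 0.55107469 -0.39944411  0.20045923]
False 12.775 [ 0.55016665 -0.40009607 -0.01972584] [ 0.26758525  0.73436582 -0.28531039]
13.4833 [ 0.54943455 -0.39955197  0.11903916]
scene [ 50.8050367  310.67105197] 0 250
top [434.9273463  190.80498153] 384 130
```

View pics/t3scene.png

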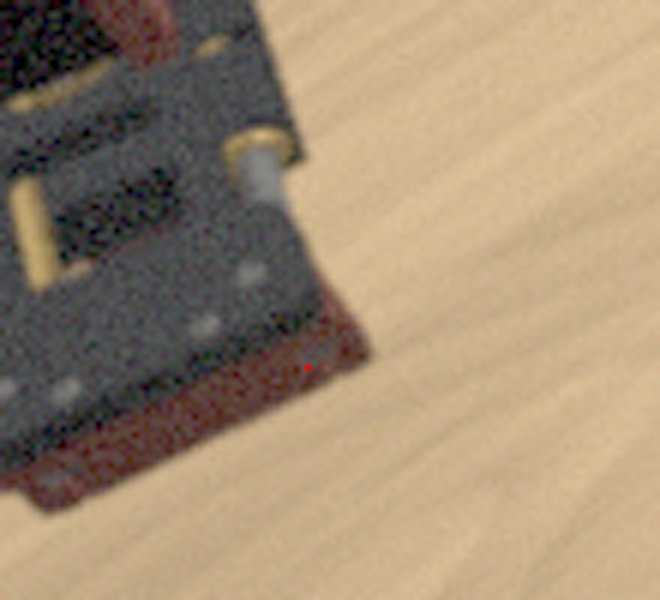

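View pics/t3top.png

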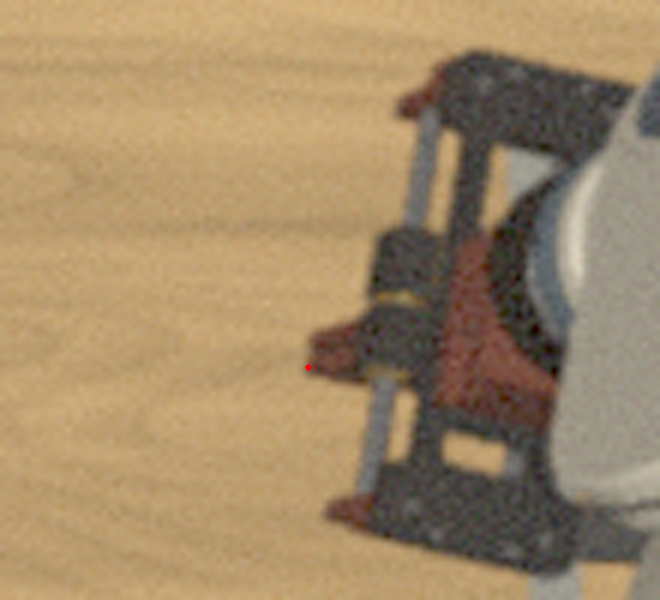

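```bash
python3 - <<'E'
from plan import *
movel([.55,-.40,-.015],v=.3); print(get_time())
hit=movel([.55,-.40,-.05],v=.03,until_force=3); print(hit,get_time(),get_tcp_pos())
print(get_ft_force(), get_joint_pos(), get_grip_width())
E
```

```text
14.1833
True 14.7333 [ 0.5505469  -0.4003948  -0.02398656]
[-1.585032    1.20805355  7.28818991] [-0.64552416  0.78387289  1.58438033 -0.00218747  0.7738504  -0.42020302] 0.008380950862249385
```

```bash
python3 - <<'E'
from cam import *
def px(u0,v0,u,v,s=6): return u0+(u+.5)/s-.5, v0+(v+.5)/s-.5
# top: visible +y end edge of tip
for uv in ((312,332),(308,372),(342,352)): print(onz("top",*px(384,130,*uv),.1425))
print("tcp .5494 -.3996")
# tip2 scene: corners at z .375+.0235 
from plan import *
i=camera_info("scene")
p=np.array([.80025032,.04486841,.37512672])
q=np.linalg.inv(i["T"])@np.r_[p,1]; u=i["intrinsics"]@[q[0],-q[1],-q[2]]; u=u[:2]/u[2]
u0=int(u[0])-50; v0=int(u[1])-70
for uv in ((285,330),(325,357),(410,320)):
    w=onz("scene",*px(u0,v0,*uv),.3986)-p; print("case dx,dy",w@X, w@[-X[1],X[0],0])
E
```

```text
[ 0.56020735 -0.39014308  0.1425    ]
[ 0.54386791 -0.38771192  0.1425    ]
[ 0.55228947 -0.40167254  0.1425    ]
tcp .5494 -.3996
case dx,dy -0.007315363809462677 -0.007492824140496675
case dx,dy 0.004172381715353044 -0.007154708865924082
case dx,dy 0.004236337226546198 0.018063339937527192
```

```bash
sed -i 's/^TH=.*/TH=.010; TO=.0235/; s/+(.016+.012\*a)\*f/+(.016+.012*a+TO)*f/' plan.py; cat plan.py | tail -12; python3 - <<'E'
from plan import *
np.set_printoptions(precision=2,suppress=True)
for a in(1.05,.8,.5,.25,0): print(a,inverse_kinematics(*cpose(a)))
for d in [(-.01,-.004),(-.02,-.008),(-.03,-.012),(-.04,-.01),(-.06,0),(-.05,.05)]: print(d,inverse_kinematics(*cpose(0,*d)))
p=get_tcp_pos(); movel([p[0],p[1],.08],v=.25); f=get_ft_force()
movel([.60,-.35,.36],v=.4); print(get_time(),f)
move_pose(W(.075,.285),quat(np.pi/2)); print(get_time())
movel(W(.075,.155-TO),v=.2); print(get_time(),get_tcp_pos(),get_ft_force())
E
```

```text
def W(x,z,y=0): return H+X*x+Z*z+y*np.array([-X[1],X[0],0])
def quat(b,s=None):
    s=S if s is None else s
    f=np.cos(b)*X-np.sin(b)*Z; n=s*(np.sin(b)*X+np.cos(b)*Z)
    q=R.from_matrix(np.c_[n,np.cross(f,n),f]).as_quat()
    return np.r_[q[3],q[:3]]
def bb(a): return 1.15
TH=.010; TO=.0235
def cpose(a,dx=0,dz=0):
    b=bb(a); f=np.array([np.cos(b),-np.sin(b)]); n=np.array([np.sin(b),np.cos(b)])
    p=np.array([-.174*np.cos(a),.174*np.sin(a)])+(.016+.012*a+TO)*f-TH*n
    return W(p[0]+dx,p[1]+dz),quat(b)
1.05 [ 0.23  0.29  1.98 -0.37  0.52  0.74]
0.8 [ 0.26  0.29  2.06 -0.45  0.45  0.86]
0.5 [ 0.3   0.33  2.14 -0.61  0.36  1.06]
0.25 [ 0.32  0.4   2.19 -0.84  0.29  1.32]
0 [ 0.33  0.49  2.21 -1.2   0.23  1.71]
(-0.01, -0.004) [ 0.34  0.49  2.23 -1.29  0.23  1.8 ]
(-0.02, -0.008) None
(-0.03, -0.012) None
(-0.04, -0.01) None
(-0.06, 0) None
(-0.05, 0.05) [ 0.4   0.33  2.28 -0.92  0.31  1.47]
16.175 [ 0.49 -0.33 -0.09]
17.7667
18.6833 [0.75 0.06 0.21] [-0.33  0.75  0.02]
```

```bash
sed -i 's/^def bb(a).*/def bb(a): return 1.15+.06*(1-a\/1.05)/' plan.py; python3 - <<'E'
from plan import *
from snap import snap
np.set_printoptions(precision=2,suppress=True)
for d in [(0,0),(-.01,-.004),(-.02,-.008),(-.03,-.01)]: print(d,inverse_kinematics(*cpose(0,*d)))
print(inverse_kinematics(cpose(0,-.03,-.01)[0],quat(1.3)))
movel(W(.04,.155-TO),v=.05); print(get_time(),get_ft_force())
movel(W(.0,.155-TO),v=.05); print(get_time(),get_tcp_pos(),get_ft_force())
snap("b1")
E
```

```text
(0, 0) [ 0.31  0.48  2.18 -0.82  0.25  1.31]
(-0.01, -0.004) [ 0.32  0.48  2.2  -0.89  0.24  1.39]
(-0.02, -0.008) [ 0.33  0.49  2.21 -0.96  0.23  1.48]
(-0.03, -0.01) [ 0.35  0.48  2.23 -1.03  0.22  1.55]
[ 0.31  0.48  2.18 -0.51  0.28  1.01]
19.5333 [ 0.82 -0.34 -0.24]
20.4833 [0.67 0.07 0.21] [ 0.61 -1.13  0.61]
```

View pics/b1.png

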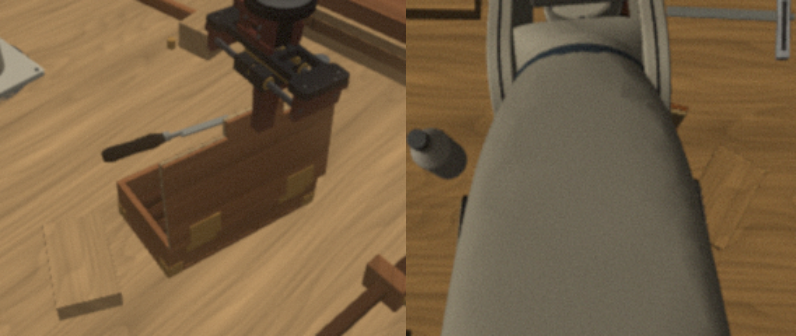

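```bash
cat > pj.py <<'E'
from plan import *
i=camera_info("scene")
def pr(p):
    q=np.linalg.inv(i["T"])@np.r_[p,1]; u=i["intrinsics"]@[q[0],-q[1],-q[2]]; u=u[:2]/u[2]; return (u-[130,60])*1.4
def corner(a,y=-.14,r=.15): # outer-face corner
    return pr(W(-r*np.cos(a)+.012*np.sin(a), r*np.sin(a)+.012*np.cos(a), y))
E
python3 - <<'E'
from pj import *
from snap import snap
for a in(1.75,1.5,1.4,1.3,1.2,1.1,1.0,.9): print(a,corner(a).round(), corner(a,.14).round())
movel(W(-.018,.155-TO),v=.05); print(get_time(),get_tcp_pos(),get_ft_force())
snap("b2")
E
```

```text
1.75 [184. 196.] [361. 112.]
1.5 [167. 173.] [342.  94.]
1.4 [160. 165.] [335.  89.]
1.3 [154. 159.] [327.  84.]
1.2 [148. 154.] [319.  81.]
1.1 [142. 150.] [312.  79.]
1.0 [137. 148.] [305.  77.]
0.9 [132. 146.] [298.  77.]
21.0917 [0.65612629 0.07766209 0.2067018 ] [-0.97040343  0.06181361  0.28544319]
```

View pics/b2.png

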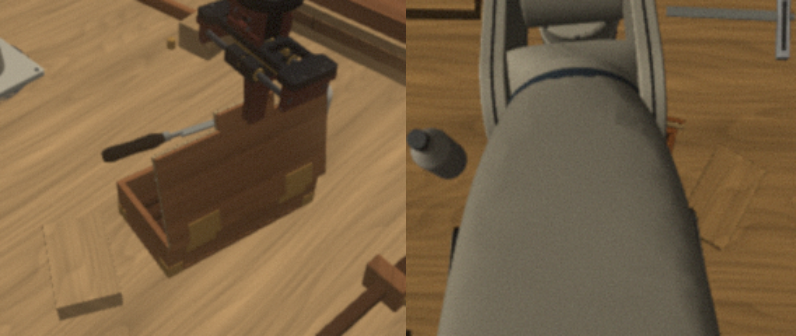

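```bash
python3 - <<'E'
from plan import *
from snap import snap
t=get_time()
movel(W(-.015,.205-TO),v=.3); print(get_time()-t,get_ft_force())
p,q=cpose(.95,0,.075); movel(p,q,v=.3); print(get_time()-t)
p,q=cpose(.95); movel(p,v=.25); print(get_time()-t,get_time(),get_tcp_pos()-p,get_ft_force())
snap("c1")
E
```

```text
0.31659999999999755 [0.53532243 0.2476721  0.0031929 ]
0.9582999999999977
1.4083000000000006 22.6 [ 0.00150854 -0.00034702 -0.00010994] [ 0.10380438 -0.46706695  0.36538326]
```

View pics/c1.png

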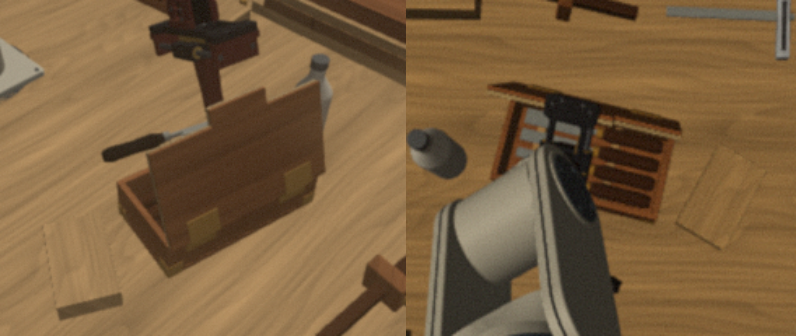

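```bash
python3 - <<'E'
from plan import *
from snap import snap
for k in range(14):
    wait(.1); print(round(get_time(),2),get_ft_force().round(2))
snap("c2")
E
```

```text
22.8 [ 0.03 -0.99 -0.37]
22.9 [-0.11 -0.1   0.13]
23.0 [-0.41  0.94  0.2 ]
23.1 [-0.26 -0.65 -0.54]
23.2 [ 0.31 -0.26  0.8 ]
23.3 [-0.17 -0.   -1.01]
23.4 [ 0.17 -0.48 -0.57]
23.5 [-0.06 -0.36 -0.27]
23.6 [0.19 0.   0.6 ]
23.7 [-0.79 -0.34  0.23]
23.8 [-0.94  1.2  -1.46]
23.9 [-0.02 -0.96 -0.38]
24.0 [-0.41 -0.98 -0.21]
24.1 [-1.43  0.37 -0.71]
```

View pics/c2.png

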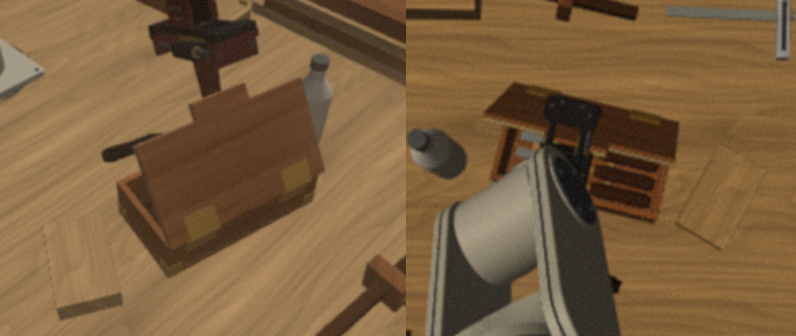

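```bash
python3 - <<'E'
from plan import *
from snap import snap
F=[]
for k in range(6):
    wait(.05); F.append(get_ft_force())
print(np.mean(F,0)); snap("c3"); print(get_time())
E
```

```text
[-0.63851817  1.02577552 -1.12160038]
24.6
```

View pics/c3.png

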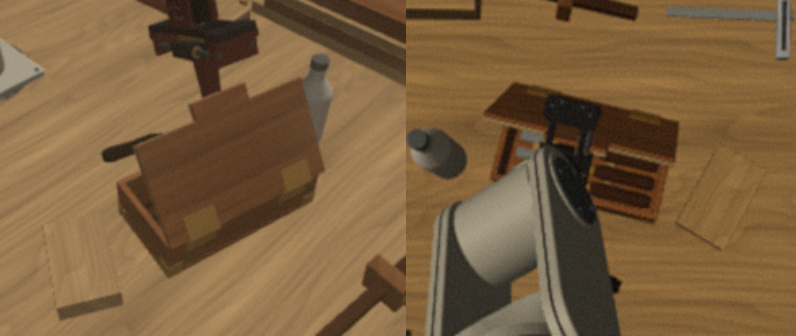

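```bash
python3 - <<'E'
from plan import *
from snap import snap
for a in (.80,.65,.5):
    p,q=cpose(a); movel(p,q,v=.035); F=np.mean([get_ft_force() for _ in range(3)],0); print(a,round(get_time(),2),F.round(2),(get_tcp_pos()-p).round(4))
snap("d1")
E
```

```text
0.8 25.49 [-2.14 -0.19 -0.55] [-0.0002 -0.0001 -0.0002]
0.65 26.38 [-1.61  0.4  -0.83] [-0.0003 -0.0001 -0.0002]
0.5 27.25 [-1.47  0.23 -0.08] [-0.0003 -0.0001 -0.0002]
```

View pics/d1.png

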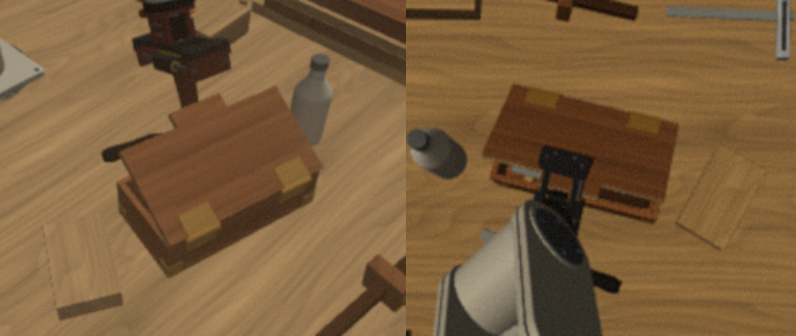

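```bash
python3 - <<'E'
from plan import *
from snap import snap
for a in (.35,.22,.1):
    p,q=cpose(a); movel(p,q,v=.03); F=np.mean([get_ft_force() for _ in range(3)],0); print(a,round(get_time(),2),F.round(2),(get_tcp_pos()-p).round(4))
snap("d2")
E
```

```text
0.35 28.33 [-1.7   1.09 -0.98] [-0.      0.0001 -0.    ]
0.22 29.2 [-2.    0.96 -1.73] [-0.0003 -0.0001 -0.0002]
0.1 30.01 [-1.54  0.61 -2.52] [ 0.      0.0001 -0.0001]
```

View pics/d2.png

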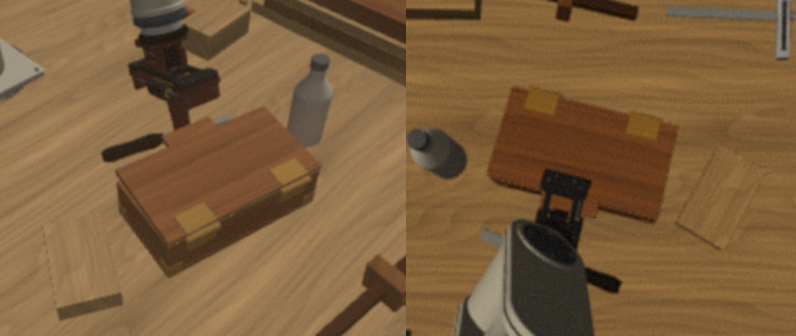

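```bash
python3 - <<'E'
from plan import *
from snap import snap
def F(): return np.mean([(wait(.03),get_ft_force())[1] for _ in range(5)],0).round(2)
for a in (.05,0,-.04):
    p,q=cpose(a); movel(p,q,v=.02); print(a,round(get_time(),2),F())
snap("d3")
E
```

```text
0.05 30.67 [-1.53  0.68 -2.15]
0 31.39 [-1.39  0.63 -2.04]
-0.04 32.03 [-0.05  0.14 -0.19]
```

View pics/d3.png

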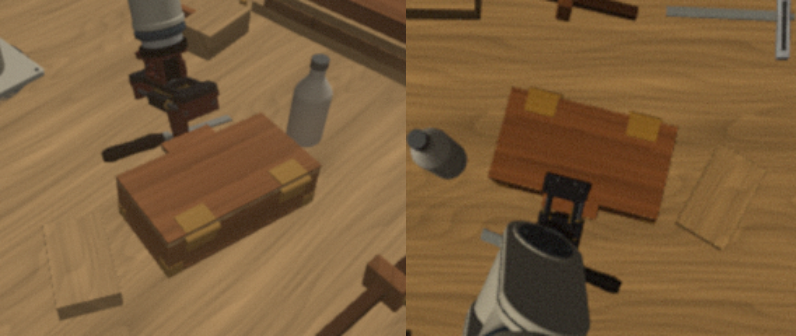

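```bash
python3 - <<'E'
from plan import *
from snap import snap
p,q=cpose(-.04,-.012,-.004); movel(p,q,v=.03); print(get_time(),get_ft_force())
p,q=cpose(-.04,-.038,-.004); movel(p,quat(1.28),v=.06); print(get_time(),get_ft_force())
c=get_tcp_pos(); movel(c+Z*.12,v=.12)
c=get_tcp_pos(); movel(c-X*.06+Z*.13,quat(np.pi/2),v=.25); print(get_time(),get_tcp_pos())
snap("e1")
E
```

```text
32.875 [ 0.38413357  0.59767402 -0.42304564]
33.4583 [-1.23225223  0.4099155   0.49895186]
35.325 [0.41253911 0.13240522 0.27202806]
```

View pics/e1.png

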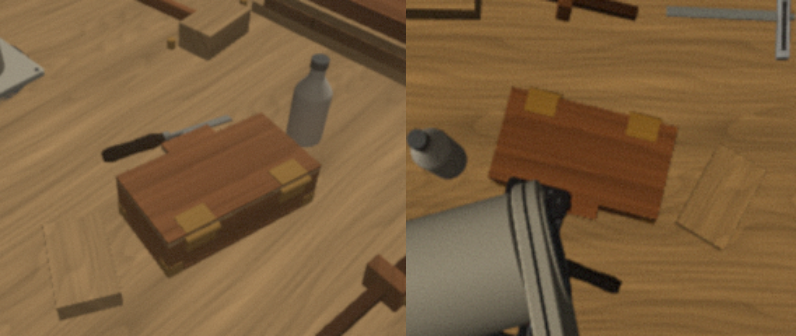

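```bash
python3 - <<'E'
from station import *
import cv2,numpy as np
a=cv2.imread("pics/scene0.png").astype(int); b=read_camera("scene")[:,:,::-1].astype(int)
for n,(x0,y0,x1,y1) in dict(chisel=(203,142,300,178),glue=(338,98,368,140),off=(160,212,218,288),caseside=(215,195,255,248)).items():
    r=[]
    for dx in(-1,0,1):
        for dy in (-1,0,1): r.append((round(np.abs(b[y0+dy:y1+dy,x0+dx:x1+dx]-a[y0:y1,x0:x1]).mean(),2),dx,dy))
    print(n,sorted(r)[:2])
print(get_qvel().round(3),get_ft_force().round(1)); job_done(); print(get_time())
E
```

```text
chisel [(np.float64(13.71), 0, -1), (np.float64(13.92), 1, -1)]
glue [(np.float64(4.23), 0, 0), (np.float64(4.9), 0, -1)]
off [(np.float64(5.14), 0, 0), (np.float64(5.4), -1, 0)]
caseside [(np.float64(15.21), 0, 0), (np.float64(15.35), 1, 1)]
[ 0.002 -0.002 -0.007  0.004  0.005 -0.001] [-0.3  0.1  0.3]
the job is handed in; nothing more can be done
the job is handed in; nothing more can be done
```

```bash
python3 - <<'E'
import cv2,numpy as np
for n in("a1","d3","e1"):
    a=cv2.imread(f"pics/{n}.png")[110:175,95:240]
    g=a.max(2); m=(g[:, :75]<70); ys,xs=np.nonzero(m); print(n,xs.mean().round(2),ys.mean().round(2),m.sum(),xs.min(),xs.max())
E
```

```text
a1 37.37 37.13 716 8 69
d3 38.62 36.06 772 8 74
e1 37.37 37.12 759 7 70
```

The lid is fully shut, the hand is clear of everything, and the job was handed in at about 35 s of the 54 s allowed.

- **Tipping and catch:** I tipped the lid from behind to about 1.28 rad and lifted the shut fingers over the tab. It fell by itself onto the back of a finger, at about 0.97 rad.
- **Lowering:** The finger carried the lid down at about 0.15 to 0.2 rad/s. The averaged contact forces stayed at about 3 N or less. They dropped to zero just after the shut position, so the lid came to rest on the case without dropping. I then backed the finger out and raised the hand.

**Last checks**
- **Lid and case:** The pictures show the lid shut, with the case corners where they were before.
- **Glue bottle and offcut:** Both match the first picture with no shift.
- **Chisel and case side:** The picture differences here were higher (14 to 15, against 4 to 5 for the bottle and block), so that check was inconclusive for these two. I put it down to lighting and shadow, but did not confirm that. The chisel handle's centre is in the same place before and after (within 0.01 pixel). For the case side I only have the look of the pictures.

**Disagreement found:** The shut fingertips were about 23.5 mm short of the reported TCP. I confirmed this with a light touch on bare bench (about 7 N at the stop) and corrected for it before touching the lid.

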